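# Swing the sampling probe over the red cup and start it

### The job

Push the blue sampling arm round with a fingertip until its probe hangs over the middle of the red cup, then press the green start button fully down and let it come back up. Push gently and do not grip the arm; do not press the button before the probe is over the red cup, and leave the cups, vial, bottle and jar standing where they are.

Things in the scene. Friction and masses are not known exactly. Their poses are not given: they have to be found in the camera images.
- station: Sampling station, fixed: grey base plate 300 x 340 mm (x, y), 12 mm thick; on it a white housing from x = +20 to +120 mm, 250 mm wide, top 72 mm above the bench. Origin: centre of the plate's underside; -x points to the side where the cups stand, z up. The cups stand about 160 mm from the arm's pivot, one straight ahead (-x) and one about 40 degrees to each side.
- hub (a point): Point on the arm's upright pivot axis, at mid-height of the arm (105 mm above the bench; beside the arm, in front of the housing, space is free down to the cups), at x = +60 mm, y = 0 of the station. Axes as the station's.
- swing_arm (a joint): Blue sampling arm: level bar 14 mm wide, 95 to 115 mm above the bench, from 16 mm behind the upright pivot to 169 mm ahead, probe at 160 mm. Value: its angle in rad, 0 along the station's -x, positive counter-clockwise from above (towards the station's -y side); stops at -1.1 and 1.1. Stays where left; turning needs about 0.12 Nm (1.2 N at 100 mm).
- probe_tip (a point): Lower end of the thin steel probe (6 mm diameter) that hangs straight down from the arm, 160 mm from the pivot, 75 mm above the bench. The cups' rims are 57 mm above the bench, so the probe passes 18 mm over them.
- start_top (a point): Centre of the top of the green start button (30 mm across) on the white housing, at x = +60 mm, y = -90 mm of the station. It is pressed straight down.
- start (a joint): Travel of the start button in m: 0 up, 0.006 fully down; springs back. Fully down takes about 5 N.
- cup_red: Open red plastic sample cup, 44 mm across the rim, 45 mm high, about 40 g, standing loose on the grey base plate of the station; origin at the centre of its underside. The three cups (red, yellow, white) may be in any order.
- cup_red_rim (a point): Centre of the red cup's mouth, 45 mm above its underside.
- cup_yellow: Open yellow plastic sample cup, 44 mm across the rim, 45 mm high, about 40 g, standing loose on the grey base plate of the station; origin at the centre of its underside. The three cups (red, yellow, white) may be in any order.
- cup_white: Open white plastic sample cup, 44 mm across the rim, 45 mm high, about 40 g, standing loose on the grey base plate of the station; origin at the centre of its underside. The three cups (red, yellow, white) may be in any order.
- vial: Small capped amber vial, 20 mm across, 45 mm high, standing loose near the front left corner of the base plate (a bystander). Origin: centre of its underside.
- reagent: Amber reagent bottle with a red cap, 60 mm across, 130 mm high, standing loose on the bench to the left of the station (a bystander). Origin: centre of its underside.
- jar: White jar with a blue lid, 56 mm across, 70 mm high, standing loose on the bench to the right of the station (a bystander). Origin: centre of its underside.
There are look-alikes about, which are no part of the job. Of the things that look like the cup_red, the largest one is meant.

How it is judged:
By the outcome, as a careful person would: the job done as asked, in the order asked, and still so for the second after the job is handed in, with the robot touching nothing.
It also fails if it takes over 45 s, if anything falls off the work surface, if the arm or the gripper's body presses on something with over 40 N, if the wrist force passes 120 N, or if a joint passes its speed limit or range.

### The arm

A 6-joint arm with a two-finger parallel gripper is mounted at the origin on the work surface. World frame = base frame: x ahead of the robot, y to its left, z up, the work surface at z = 0. Lengths are in m, angles in rad, forces in N, time in s.
With the tool pointing down it reaches from about 0.3 to 0.875 m from the base axis. Payload 4.2 kg.
Tool frame: the origin (TCP) lies between the finger pads; the fingertips stand manip.tip_extent ahead of it and the grasp point (between the pads) lies 2 mm behind it (manip.tip_extent is the distance from the TCP to the fingertips, in m); z points along the fingers, y is the line along which they close (so a half turn about z gives the same grasp; the last joint's range is limited). The gripper opens to 85 mm and grips with 20 to 120 N. Pads are 22 mm wide; open, the fingers measure 114 mm over their backs; the gripper's body (76 mm by 85 mm) begins 54 mm behind the grasp point. The pads swing forward as they close: fully open they stand 13 mm farther back than shut.
Start: joints at [-1.312, 0.32, 1.565, -0, 1.257, -0.02], TCP at [0.158, -0.553, 0.248] pointing down, gripper open.
Joint ranges: [-3.11, 3.11], [-0.84, 2.01], [0.21, 2.61], [-1.34, 4.49], [0.05, 2.63], [-2.56, 2.56]. Speed limits (rad/s): [2.57, 2.57, 3.14, 3.14, 3.14, 3.14].

### API

Orientations are given as a unit quaternion [w, x, y, z].
In Python, from workcell import manip, vision gives the robot as it stands. The module is installed in compiled form; this text tells all that it offers.
- The arm moves only by the tool arm_command, never from a script. Its argument "moves" is a list of rows, each an object with "travel": the shift along the tool's x, y, z in m, a list of three; "turn": the turn, a rotation vector about the tool's x, y, z in degrees, a list of three. In form: [{"travel": [tx, ty, tz], "turn": [wx, wy, wz]}, ...]. A call has 1 to 8 rows; each row is the pose to reach, as a shift and turn from the pose commanded when the call began, along the tool's axes at that moment; what a row does not reach only later rows make up. A row lasts 1/8 s, in which the tool goes at most 62.5 mm and 10.7 degrees, less where a joint would pass 70% of its speed; a pose out of reach is approached as far as the arm can. A call with a gripper value outside its range is refused whole. "jaw" is the opening, from 0 (shut) to 1 (fully open), set as the call begins (left out, the last holds). The fingers move at their own pace and stop on an object; the grip force is fixed at half the most. Time passes only in rows, so rows that repeat a pose let the fingers close. It gives the time, the measured TCP pose, the force, the opening and the grip force at its end, in the units of the state.
- manip.state(): the state, without advancing time (a new reading comes with each control period).
- vision.get_image(name): name is "side" or "top" or "wrist"; returns the picture (384x512x3 uint8, blue, green, red); there is no depth.
- vision.calibration(name): a dict with "mtx" (3x3 intrinsics, pixels), "dist_coeffs" ([k1, k2, p1, p2, k3] as OpenCV has them; the pictures are not rectified), "extrinsics" (4x4, takes a point from camera to world coordinates); the wrist camera has in their place "hand_eye" (4x4, takes a point from camera to tool coordinates, whose origin is the TCP and whose axes are the flange's). Camera axes: x right, y up, looking along -z (the intrinsics and any distortion apply to the point x, -y, -z); pixel columns grow to the right and rows downward; lengths in m; the calibration is good to about 2 mm. A picture is of the moment at which its call begins: read the wrist's pose just before it. calibration takes no time and is no camera call.
- manip.hand_in(): hands the job in; it is judged then, once.
The state is a dict: "clock": time; "joint_positions": joint angles; "qd": joint speeds; "joint_torque": joint torques, N m; "tool_pos": TCP position; "orientation": TCP orientation; "ft_force": force on the tool from outside, world axes, zero at the start; "wrist_torque": the same for the moment, N m; "finger_gap": finger opening in m; "grasp_force": force on a finger pad.
Only numpy, scipy, OpenCV 4.12 (cv2) and the standard library are available. Lean on these libraries where they do the work, as an engineer would, in place of code of your own. Each camera call takes 0.05 s, during which the arm holds its last target. There are 200 camera calls.

## Working session

There is one attempt and no reset: what is moved stays moved. The work goes in short steps, Python scripts to look and compute and a tool call to move; the robot and the scene stay as the last step left them, time stands still between calls to the robot, and variables do not carry over. Pictures are saved under pics/ and viewed, at most 10 in all, crops included, and the job is handed in when it is done.

Besides the shell and the picture viewer there is one more tool, called after ">>>" as name(argument=value, ...) on one line, values as JSON. arm_command: Moves the arm, as the interface text tells. Its arguments: {"type":"object","properties":{"moves":{"type":"array","items":{"type":"object","properties":{"travel":{"type":"array","items":{"type":"number"}},"turn":{"type":"array","items":{"type":"number"}}}}},"jaw":{"type":"number"}},"required":["moves"]}

```bash
mkdir -p pics
cat > h.py <<'E'
import numpy as np, cv2
from workcell import manip, vision
def cam(n):
    c=vision.calibration(n); return np.array(c["mtx"]),np.array(c["dist_coeffs"]),c
def ray(n,uv):
    K,d,c=cam(n); T=np.array(c["extrinsics"])
    p=cv2.undistortPoints(np.array([[uv]],float),K,d)[0,0]
    v=T[:3,:3]@np.array([p[0],-p[1],-1]); return T[:3,3],v
def onz(n,uv,z):
    o,v=ray(n,uv); return o+v*(z-o[2])/v[2]
def proj(n,P):
    K,d,c=cam(n); T=np.linalg.inv(np.array(c["extrinsics"]))
    q=T[:3,:3]@np.array(P,float)+T[:3,3]
    return cv2.projectPoints(np.array([[q[0],-q[1],-q[2]]]),np.zeros(3),np.zeros(3),K,d)[0][0,0]
E
python3 - <<'E'
from h import *
a=vision.get_image("top");b=vision.get_image("side")
cv2.imwrite("pics/top.png",a);cv2.imwrite("pics/side.png",b)
s=manip.state();print(s["tool_pos"],s["orientation"],s["clock"],manip.tip_extent,s["ft_force"])
for n in("top","side"):print(cam(n)[2]["extrinsics"])
E
```

```text
[ 0.15812462 -0.55241927  0.24757147] [-7.71163680e-04  9.90298653e-01  1.38953121e-01 -1.15555022e-04] 0.1 0.017 [ 0.01202189 -0.0776415   0.59783988]
[[ 0.01274371  0.9912211  -0.13159909  0.37428112]
 [-0.99975446  0.01501676  0.01629455  0.00755171]
 [ 0.01812769  0.13135913  0.99116909  1.21997609]
 [ 0.          0.          0.          1.        ]]
[[ 0.99793362  0.0373983  -0.05224804  0.44201196]
 [-0.06392361  0.66013434 -0.74842263 -0.87034895]
 [ 0.00650099  0.75021598  0.66116088  0.85531753]
 [ 0.          0.          0.          1.        ]]
```

View pics/top.png

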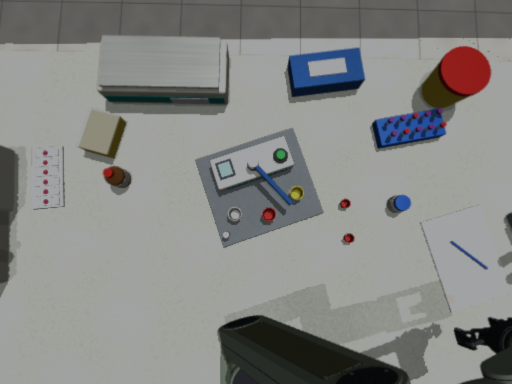

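View pics/side.png

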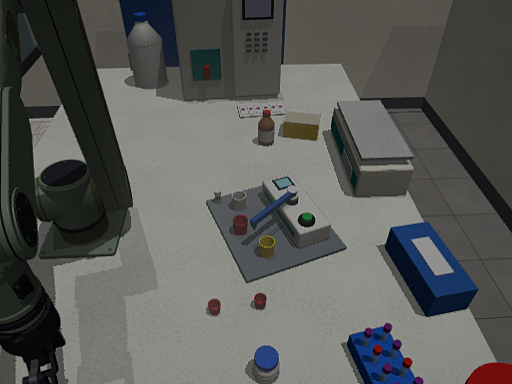

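The top view shows the station at about (258,187). The red candidates are the cup on the plate at (268,215) and two smaller cups on the bench at (345,204) and (349,238). The one on the plate is the largest and stands on the station. Yellow is at (296,193), white at (235,214), the button at (281,155), and the blue arm runs (252,166) to (291,204). Next I'll measure these and confirm in an enlarged crop.

```bash
cat > m.py <<'E'
from h import *
def blobs(img,lo,hi,roi,amin=15):
    h=cv2.cvtColor(img,cv2.COLOR_BGR2HSV);m=cv2.inRange(h,np.array(lo),np.array(hi))
    if lo[0]==0 and hi[0]<15: m|=cv2.inRange(h,np.array((170,)+tuple(lo[1:])),np.array((180,255,255)))
    z=np.zeros_like(m);x0,y0,x1,y1=roi;z[y0:y1,x0:x1]=m[y0:y1,x0:x1]
    cs,_=cv2.findContours(z,cv2.RETR_EXTERNAL,cv2.CHAIN_APPROX_NONE)
    return sorted([c for c in cs if cv2.contourArea(c)>amin],key=cv2.contourArea,reverse=True)
C=dict(red=((0,120,60),(8,255,255)),yel=((22,120,60),(34,255,255)),grn=((45,100,40),(80,255,255)),blu=((100,120,50),(125,255,255)))
E
python3 - <<'E'
from m import *
t=cv2.imread("pics/top.png");s=cv2.imread("pics/side.png")
for n,im,roi in(("top",t,(190,125,365,250)),("side",s,(195,160,350,320))):
    for k,v in C.items():
        for c in blobs(im,*v,roi,8):
            r=cv2.minAreaRect(c);print(n,k,cv2.contourArea(c),np.round(r[0],1),np.round(r[1],1),round(r[2]),cv2.boundingRect(c), np.round(onz(n,r[0],dict(red=.057,yel=.057,grn=.08,blu=.115)[k]),3))
            if k=="blu": print(np.round([onz(n,p,.115)[:2] for p in cv2.boxPoints(r)],3).tolist())
# plate hull in top
h=cv2.cvtColor(t,cv2.COLOR_BGR2HSV);m=cv2.inRange(h,(0,0,50),(180,70,140));z=np.zeros_like(m);z[125:250,190:330]=m[125:250,190:330]
c=max(cv2.findContours(z,0,1)[0],key=cv2.contourArea);r=cv2.minAreaRect(c);b=cv2.boxPoints(r)
w=np.array([onz("top",p,.012)[:2] for p in b]);print(r,w,w.mean(0),[np.linalg.norm(w[i]-w[i-1]) for i in range(4)])
cv2.imwrite("pics/c.png",np.hstack([cv2.resize(t[125:250,195:365],None,fx=2.9,fy=4*.725,interpolation=2)[:, :400],cv2.resize(s[170:320,200:310],(400,362),interpolation=2)]) if 0 else cv2.resize(t[125:250,190:360],None,fx=4.5,fy=4.5,interpolation=2))
E
```

```text
top red 127.5 [268.5 214. ] [12. 13.] 90 (262, 208, 14, 13) [ 0.447 -0.037  0.057]
top red 37.5 [348.8 238.3] [8.5 7.8] 45 (344, 234, 10, 9) [ 0.375 -0.286  0.057]
top red 32.0 [345. 203.] [8. 8.] 90 (341, 199, 9, 9) [ 0.484 -0.276  0.057]
top yel 124.5 [296.5 192.5] [12.6 13.3] 18 (290, 186, 14, 14) [ 0.515 -0.124  0.057]
top grn 69.5 [280.5 154.5] [9. 9.] 90 (276, 150, 10, 10) [ 0.63  -0.072  0.08 ]
top blu 197.5 [273.8 184.7] [50.2  5.1] 46 (255, 166, 38, 39) [ 0.53  -0.05   0.115]
[[0.579, 0.008], [0.59, -0.003], [0.482, -0.107], [0.472, -0.096]]
side red 116.0 [240. 220.] [10. 14.] 90 (233, 215, 15, 11) [ 0.448 -0.044  0.057]
side red 89.0 [259.9 298.2] [11.6 10.3] 27 (254, 293, 13, 11) [ 0.487 -0.307  0.057]
side red 16.5 [213.5 304.5] [ 9. 11.] 90 (208, 300, 12, 10) [ 0.38  -0.317  0.057]
side yel 245.0 [266.5 246. ] [20. 15.] 90 (259, 236, 16, 21) [ 0.515 -0.145  0.057]
side grn 67.5 [307. 217.] [ 8. 10.] 90 (302, 213, 11, 9) [ 0.631 -0.066  0.08 ]
side blu 154.5 [270.4 206.4] [ 4.4 47.4] 53 (251, 192, 40, 30) [ 0.531 -0.056  0.115]
[[0.474, -0.101], [0.586, 0.008], [0.592, -0.008], [0.481, -0.114]]
((258.1994934082031, 186.18414306640625), (93.26396942138672, 106.27401733398438), 70.93080139160156) [[ 0.6240306   0.21056551]
 [ 0.7471338  -0.11811231]
 [ 0.45538174 -0.21700334]
 [ 0.34073072  0.10379529]] [ 0.54181921 -0.00518871] [np.float64(0.3027518809985282), np.float64(0.350975084914481), np.float64(0.3080563246333083), np.float64(0.3406708365178852)]
```

View pics/c.png

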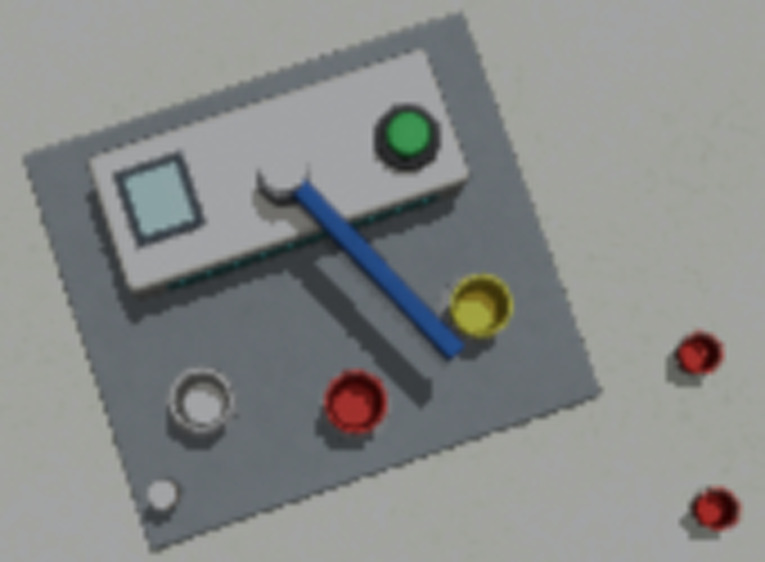

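The crop confirms it: the large red cup sits on the plate at crop (355,402), which is top pixel (269,214), and the two loose red cups are clearly smaller. The measurements agree with each other:
- **Hub:** about (0.599, 0.0145).
- **Red cup:** 160 mm from the hub, at arm angle about 0.
- **Arm:** now at about +0.43 rad.
- **Button:** measured (0.630, -0.072) against (0.628, -0.070) expected.

I'll move beside the arm on its button side with the jaw shut.

>>> arm_command(jaw=0, moves=[{"travel": [0.05,-0.032,0]},{"travel": [0.1,-0.065,0]},{"travel": [0.15,-0.097,0]},{"travel": [0.2,-0.13,0]},{"travel": [0.25,-0.163,0]},{"travel": [0.3,-0.195,0]},{"travel": [0.35,-0.228,0]},{"travel": [0.4,-0.26,0]}])

```text
invalid input
```

>>> arm_command(moves=[{"travel": [0.05,-0.033,0]},{"travel": [0.1,-0.065,0]},{"travel": [0.1,-0.065,0.03]},{"travel": [0.1,-0.065,0.06]},{"travel": [0.1,-0.065,0.06]}])

```text
invalid input
```

Run:
```python
from h import *
s=manip.state();print(s["tool_pos"],s["orientation"],s["finger_gap"],s["ft_force"],s["clock"])
im=vision.get_image("side");cv2.imwrite("pics/s2.png",cv2.resize(im[130:300,180:380],None,fx=3.5,fy=3.5,interpolation=2))
```

```text
[ 0.15812462 -0.55241927  0.24757147] [-7.71163680e-04  9.90298653e-01  1.38953121e-01 -1.15555022e-04] 0.08519627180224759 [ 0.01202189 -0.0776415   0.59783988] 0.1
```

View pics/s2.png

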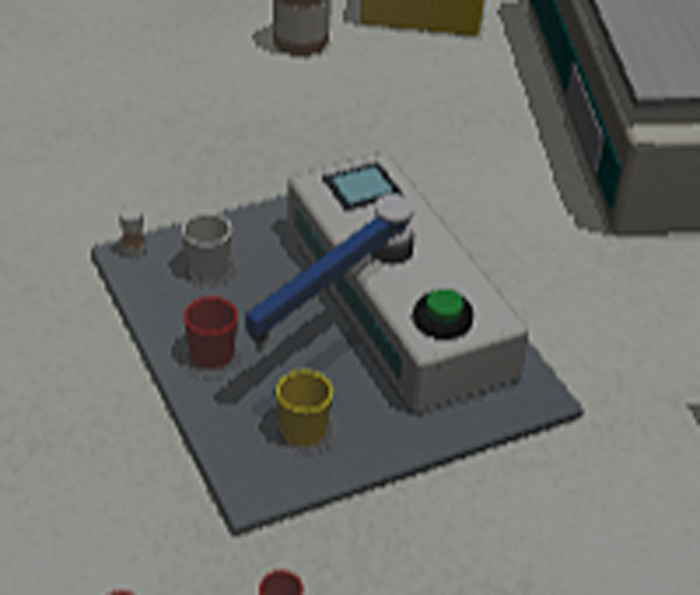

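The call was refused and nothing moved. The enlarged side view still shows the arm at crop (320,275), between red (210,330) and yellow (305,405). I'll resend it with "turn" in every row.

>>> arm_command(jaw=0, moves=[{"travel": [0.05,-0.032,0],"turn": [0,0,0]},{"travel": [0.1,-0.065,0],"turn": [0,0,0]},{"travel": [0.15,-0.097,0],"turn": [0,0,0]},{"travel": [0.2,-0.13,0],"turn": [0,0,0]},{"travel": [0.25,-0.163,0],"turn": [0,0,0]},{"travel": [0.3,-0.195,0],"turn": [0,0,0]},{"travel": [0.35,-0.228,0],"turn": [0,0,0]},{"travel": [0.4,-0.26,0],"turn": [0,0,0]}])

```text
clock: 1.15
tool_pos: [0.4722, -0.1911, 0.2482]
orientation: [0.0, 0.99, 0.139, -0.0]
ft_force: [1.6, -1.0, -0.9]
finger_gap: -0.0
grasp_force: 0.0
```

>>> arm_command(moves=[{"travel": [0.05,-0.033,0],"turn": [0,0,0]},{"travel": [0.1,-0.065,0],"turn": [0,0,0]},{"travel": [0.1,-0.065,0.04],"turn": [0,0,0]},{"travel": [0.1,-0.065,0.08],"turn": [0,0,0]},{"travel": [0.1,-0.065,0.09],"turn": [0,0,0]},{"travel": [0.1,-0.065,0.09],"turn": [0,0,0]}])

```text
clock: 1.9
tool_pos: [0.5496, -0.1029, 0.1584]
orientation: [-0.0, 0.99, 0.139, -0.0]
ft_force: [-0.4, -0.6, 1.1]
finger_gap: -0.0008
grasp_force: 0.0
```

Run:
```python
from h import *
s=manip.state();print(s["tool_pos"],s["finger_gap"],s["ft_force"],s["clock"])
im=vision.get_image("side");a=cv2.resize(im[130:300,200:350],(525,595),interpolation=2)
cv2.imwrite("pics/s3.png",a)
```

```text
[ 0.54960277 -0.10294177  0.15840099] -0.0007613530696931606 [-0.41010232 -0.63711581  1.12928428] 1.9
```

View pics/s3.png

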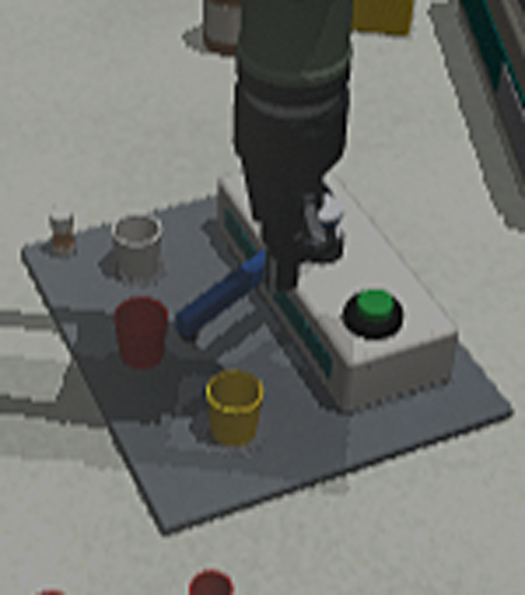

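The side view shows the shut fingers at crop (285,275), on the button side of the blue bar and still above it, with nothing in the way. I'll descend and then start pushing slowly.

>>> arm_command(moves=[{"travel": [0,0,0.025],"turn": [0,0,0]},{"travel": [0,0,0.05],"turn": [0,0,0]},{"travel": [-0.002,-0.005,0.052],"turn": [0,0,0]},{"travel": [-0.005,-0.011,0.052],"turn": [0,0,0]},{"travel": [-0.007,-0.016,0.052],"turn": [0,0,0]},{"travel": [-0.01,-0.021,0.052],"turn": [0,0,0]},{"travel": [-0.012,-0.026,0.052],"turn": [0,0,0]},{"travel": [-0.014,-0.031,0.052],"turn": [0,0,0]}])

```text
clock: 2.95
tool_pos: [0.5275, -0.0768, 0.1066]
orientation: [0.0, 0.99, 0.139, 0.0]
ft_force: [1.1, -1.3, 1.0]
finger_gap: 0.0001
grasp_force: 0.6
```

>>> arm_command(moves=[{"travel": [-0.002,-0.004,0],"turn": [0,0,0]},{"travel": [-0.005,-0.008,0],"turn": [0,0,0]},{"travel": [-0.007,-0.012,0],"turn": [0,0,0]},{"travel": [-0.01,-0.017,0],"turn": [0,0,0]},{"travel": [-0.012,-0.021,0],"turn": [0,0,0]},{"travel": [-0.014,-0.025,0],"turn": [0,0,0]},{"travel": [-0.014,-0.025,0],"turn": [0,0,0]}])

```text
clock: 3.82
tool_pos: [0.5065, -0.0563, 0.1062]
orientation: [-0.0, 0.99, 0.139, -0.001]
ft_force: [-0.5, -0.9, -0.1]
finger_gap: -0.0001
grasp_force: 0.0
```

```bash
cat > a.py <<'E'
from m import *
import sys
s=manip.state();print(s["tool_pos"],s["ft_force"],s["clock"])
hub=np.array([.599,.0145])
out=[]
for n,roi in(("top",(225,150,330,245)),("side",(195,160,350,320))):
    im=vision.get_image(n)
    for k in("blu","red","grn","yel"):
        for c in blobs(im,*C[k],roi,8)[:2]:
            r=cv2.minAreaRect(c);b=np.array([onz(n,p,dict(red=.057,yel=.057,grn=.08,blu=.115)[k])[:2] for p in cv2.boxPoints(r)])
            if k=="blu":
                e=b[np.argsort(np.linalg.norm(b-hub,axis=1))[-2:]].mean(0);v=hub-e
                print(n,"blue far end",e,"len",np.linalg.norm(v),"phi",np.degrees(np.arctan2(v[1],v[0])))
            else: print(n,k,b.mean(0),cv2.contourArea(c))
    out.append(im)
t,s=out
cv2.imwrite(sys.argv[1],np.hstack([cv2.resize(t[135:250,200:320],(400,383),interpolation=2),cv2.resize(s[170:285,205:325],(400,383),interpolation=2)]))
E
python3 a.py pics/p1.png
```

```text
[ 0.50653432 -0.05632421  0.10619412] [-0.45449524 -0.93036541 -0.14405463] 3.825
top blue far end [ 0.45594072 -0.05577439] len 0.1593877272948004 phi 26.161454004476443
top blue far end [ 0.5652435  -0.00213162] len 0.03763126979851594 phi 26.229188787150196
top grn [ 0.6317382  -0.07170642] 63.5
top yel [ 0.49914094 -0.11780735] 12.5
side blue far end [ 0.53647035 -0.02852355] len 0.07590114459074479 phi 34.529932665353016
side blue far end [ 0.44880146 -0.06366776] len 0.16932159279337367 phi 27.493802209318467
side red [ 0.48656104 -0.3063718 ] 89.0
side red [ 0.4549407  -0.04711561] 33.5
side grn [ 0.63147382 -0.06591485] 69.5
side yel [ 0.5146636  -0.14427986] 249.0
```

View pics/p1.png

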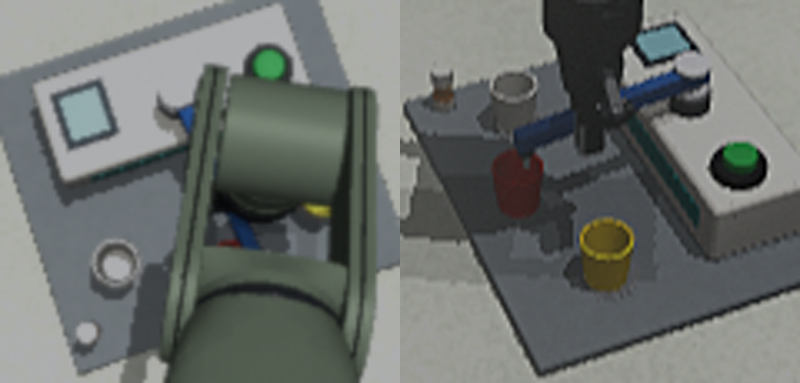

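The left half shows the forearm hiding the red cup from above. The right half shows the bar at (560,130), now close to the red cup at (518,185), and yellow untouched at (605,255). The arm angle is about 26° and needs about 18.7°. I'll push to just short of that, back off and check.

>>> arm_command(moves=[{"travel": [-0.001,-0.003,0],"turn": [0,0,0]},{"travel": [-0.002,-0.006,0],"turn": [0,0,0]},{"travel": [-0.003,-0.009,0],"turn": [0,0,0]},{"travel": [-0.004,-0.012,0],"turn": [0,0,0]},{"travel": [-0.004,-0.014,0],"turn": [0,0,0]},{"travel": [-0.004,-0.014,0],"turn": [0,0,0]}])

```text
clock: 4.68
tool_pos: [0.4991, -0.044, 0.1063]
orientation: [-0.0, 0.99, 0.139, -0.0]
ft_force: [1.0, 0.5, -0.9]
finger_gap: 0.0001
grasp_force: 0.0
```

>>> arm_command(moves=[{"travel": [0,0.01,0],"turn": [0,0,0]},{"travel": [0,0.025,0],"turn": [0,0,0]},{"travel": [0,0.03,-0.04],"turn": [0,0,0]},{"travel": [0,0.06,-0.08],"turn": [0,0,0]},{"travel": [0,0.11,-0.1],"turn": [0,0,0]},{"travel": [0,0.16,-0.1],"turn": [0,0,0]},{"travel": [0,0.2,-0.1],"turn": [0,0,0]},{"travel": [0,0.2,-0.1],"turn": [0,0,0]}])

```text
clock: 5.68
tool_pos: [0.5548, -0.2402, 0.2057]
orientation: [0.0, 0.991, 0.137, -0.0]
ft_force: [0.5, 0.4, 0.1]
finger_gap: 0.0001
grasp_force: 0.0
```

```bash
python3 a.py pics/p2.png
```

```text
[ 0.55475733 -0.24023214  0.20574179] [0.50798469 0.41059564 0.07190762] 5.675
top blue far end [ 0.43968759 -0.04107398] len 0.16872732517423675 phi 19.230635068645142
top red [ 0.44507148 -0.03721267] 71.0
top grn [ 0.63015929 -0.07171535] 68.5
top yel [ 0.51498598 -0.12406479] 123.5
side blue far end [ 0.43924954 -0.0465952 ] len 0.17103459703854373 phi 20.92892559735413
side red [ 0.37962756 -0.31593672] 92.5
side red [ 0.48684287 -0.30585124] 90.5
side grn [ 0.63284042 -0.06599322] 55.5
side yel [ 0.5146636  -0.14427986] 248.0
```

View pics/p2.png

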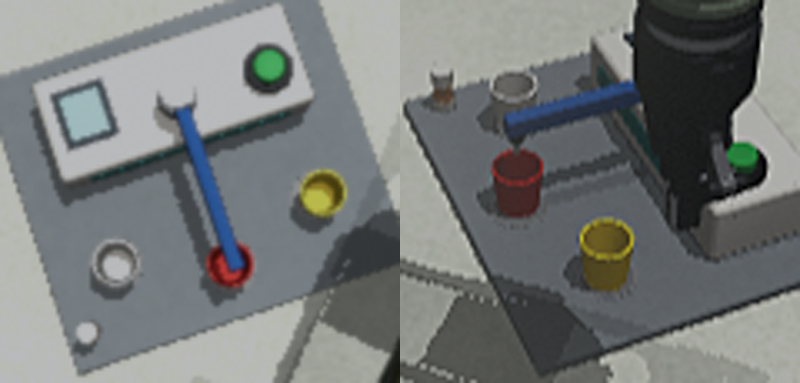

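The arm is now over the red cup: the bar tip is at left (235,265) and the rim centre at (229,266). In the right half the probe is over the rim at (517,150). I'll compute the remaining offset precisely.

Run:
```python
from m import *
im=vision.get_image("top");t0=cv2.imread("pics/top.png");roi=(225,150,330,245)
b=max(blobs(im,*C["blu"],roi,8),key=cv2.contourArea)
w=np.array([onz("top",p,.115)[:2] for p in b[:,0].astype(float)])
vx,vy,x,y=cv2.fitLine(w.astype(np.float32),cv2.DIST_L2,0,.001,.001).ravel()
hub=np.array([.599,.0145]);a=np.array([vx,vy]);a=a if a[0]<0 else -a;n=np.array([-a[1],a[0]]);p0=np.array([x,y])
print("phi",np.degrees(np.arctan2(-a[1],-a[0])),"hub off line mm",1e3*(hub-p0)@n)
for nm in("t0","im"):
    r=blobs(eval(nm),*C["red"],roi,8)
    pts=np.vstack(r)
    (c,rad)=cv2.minEnclosingCircle(pts);q=onz("top",c,.057)[:2]
    print(nm,c,rad,q,"off mm",1e3*(q-p0)@n,"dist",np.linalg.norm(q-hub))
print("n (pos = toward)",n)
```

```text
phi 19.622974 hub off line mm 0.8749165865030557
t0 (268.5392150878906, 214.10784912109375) 6.833444595336914 [ 0.44625498 -0.03731566] off mm -1.6149820376248445 dist 0.1612944589349568
im (268.5, 214.10000610351562) 6.860133171081543 [ 0.44627758 -0.03719392] off mm -1.7220621735816515 dist 0.16123398796052615
n (pos = toward) [ 0.3358293  -0.94192284]
```

The red centre is still 1.7 mm beyond the bar's axis, so one small nudge of about 1.3 mm at the contact point will centre it.

>>> arm_command(moves=[{"travel": [0,-0.05,0],"turn": [0,0,0]},{"travel": [0,-0.1,0],"turn": [0,0,0]},{"travel": [0,-0.15,0.03],"turn": [0,0,0]},{"travel": [0,-0.17,0.07],"turn": [0,0,0]},{"travel": [0,-0.17,0.1],"turn": [0,0,0]},{"travel": [0,-0.18,0.1],"turn": [0,0,0]},{"travel": [0,-0.19,0.1],"turn": [0,0,0]},{"travel": [0,-0.195,0.1],"turn": [0,0,0]}])

```text
clock: 6.82
tool_pos: [0.5015, -0.0484, 0.1078]
orientation: [0.0, 0.99, 0.139, 0.001]
ft_force: [-0.1, -0.5, 0.2]
finger_gap: 0.0
grasp_force: 0.0
```

>>> arm_command(moves=[{"travel": [0,-0.003,0],"turn": [0,0,0]},{"travel": [0,-0.005,0],"turn": [0,0,0]},{"travel": [0,-0.0064,0],"turn": [0,0,0]},{"travel": [0,-0.0064,0],"turn": [0,0,0]}])

```text
clock: 7.32
tool_pos: [0.4993, -0.0431, 0.1064]
orientation: [0.0, 0.99, 0.139, 0.0]
ft_force: [0.8, -0.6, 0.3]
finger_gap: -0.0002
grasp_force: 0.3
```

>>> arm_command(moves=[{"travel": [0,0.01,0],"turn": [0,0,0]},{"travel": [0,0.025,0],"turn": [0,0,0]},{"travel": [0,0.03,-0.04],"turn": [0,0,0]},{"travel": [0,0.06,-0.08],"turn": [0,0,0]},{"travel": [0,0.11,-0.1],"turn": [0,0,0]},{"travel": [0,0.16,-0.1],"turn": [0,0,0]},{"travel": [0,0.2,-0.1],"turn": [0,0,0]},{"travel": [0,0.2,-0.1],"turn": [0,0,0]}])

```text
clock: 8.32
tool_pos: [0.5544, -0.2389, 0.2057]
orientation: [0.0, 0.991, 0.137, -0.0]
ft_force: [0.7, 0.8, 0.8]
finger_gap: -0.0002
grasp_force: 0.0
```

Run:
```python
from m import *
im=vision.get_image("top");roi=(225,150,330,245)
b=max(blobs(im,*C["blu"],roi,8),key=cv2.contourArea)
w=np.array([onz("top",p,.115)[:2] for p in b[:,0].astype(float)])
vx,vy,x,y=cv2.fitLine(w.astype(np.float32),cv2.DIST_L2,0,.001,.001).ravel()
a=np.array([vx,vy]);a=a if a[0]<0 else -a;n=np.array([-a[1],a[0]]);q=np.array([.4463,-.0373])
print("phi",np.degrees(np.arctan2(-a[1],-a[0])),"red off mm",1e3*(q-np.array([x,y]))@n)
s=manip.state();p=np.array(s["tool_pos"]);print(p,s["orientation"],s["clock"])
for z in(.078,.082,.086):
  for nn in("top","side"):
    g=blobs(im if nn=="top" else vision.get_image("side"),*C["grn"],(225,130,330,245),8)
    if g: print(nn,z,onz(nn,cv2.minEnclosingCircle(g[0])[0],z))
w,xx,yy,zz=s["orientation"];from scipy.spatial.transform import Rotation as R
print("travel to (.630,-.071) :",R.from_quat([xx,yy,zz,w]).inv().apply(np.array([.630,-.071,.13])-p))
```

```text
phi 19.294678 red off mm -0.6908075247115358
[ 0.55387655 -0.23708773  0.20566726] [-2.82712123e-04  9.90496837e-01  1.37534754e-01 -3.57575466e-04] 8.375
top 0.078 [ 0.63057559 -0.0713325   0.078     ]
side 0.078 [ 0.63217365 -0.06373576  0.078     ]
top 0.082 [ 0.62967787 -0.07105619  0.082     ]
side 0.082 [ 0.63011192 -0.06725866  0.082     ]
top 0.086 [ 0.62878015 -0.07077988  0.086     ]
side 0.086 [ 0.62892156 -0.07027326  0.086     ]
travel to (.630,-.071) : [ 0.11854282 -0.13901428  0.07568407]
```

The probe is within 0.7 mm of centre. Both views place the button top at (0.629, -0.0705), z about 0.086. I'll move over it and press down until the force rises.

>>> arm_command(moves=[{"travel": [0.04,-0.046,0],"turn": [0,0,0]},{"travel": [0.08,-0.092,0],"turn": [0,0,0]},{"travel": [0.118,-0.139,0],"turn": [0,0,0]},{"travel": [0.118,-0.139,0.04],"turn": [0,0,0]},{"travel": [0.118,-0.139,0.08],"turn": [0,0,0]},{"travel": [0.118,-0.139,0.09],"turn": [0,0,0]},{"travel": [0.118,-0.139,0.09],"turn": [0,0,0]}])

```text
clock: 9.4
tool_pos: [0.6293, -0.0688, 0.1166]
orientation: [0.0, 0.99, 0.139, -0.0]
ft_force: [0.1, 0.1, 0.5]
finger_gap: 0.0001
grasp_force: 0.0
```

```bash
python3 a.py pics/p3.png
```

```text
[ 0.62932751 -0.06875372  0.11662823] [0.09230383 0.07940167 0.51606218] 9.4
side blue far end [ 0.44129944 -0.04724842] len 0.1693585970645037 phi 21.38306878283018
side blue far end [ 0.53443257 -0.01484822] len 0.070924403684286 phi 24.443500984266056
side red [ 0.48656104 -0.3063718 ] 89.0
side red [ 0.37965161 -0.31731473] 16.5
side grn [ 0.63116654 -0.06791819] 54.0
side yel [ 0.51480891 -0.14243325] 256.0
```

View pics/p3.png

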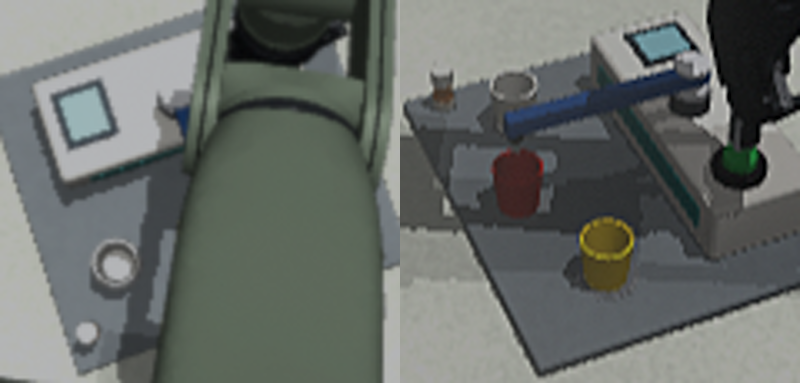

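The right half shows the fingertips right above the green button at (738,155), with the probe still over the red cup at (517,150). I'll press down in small steps.

>>> arm_command(moves=[{"travel": [0,0.0015,0.004],"turn": [0,0,0]},{"travel": [0,0.0015,0.008],"turn": [0,0,0]},{"travel": [0,0.0015,0.011],"turn": [0,0,0]},{"travel": [0,0.0015,0.014],"turn": [0,0,0]},{"travel": [0,0.0015,0.014],"turn": [0,0,0]}])

```text
clock: 10.12
tool_pos: [0.6305, -0.071, 0.1049]
orientation: [0.001, 0.99, 0.139, 0.001]
ft_force: [-2.3, -1.5, 12.6]
finger_gap: -0.0002
grasp_force: 6.7
```

>>> arm_command(moves=[{"travel": [0,0,0.0015],"turn": [0,0,0]},{"travel": [0,0,0.0015],"turn": [0,0,0]}])

```text
clock: 10.38
tool_pos: [0.6305, -0.071, 0.1048]
orientation: [0.001, 0.99, 0.139, 0.002]
ft_force: [-5.0, -0.6, 19.9]
finger_gap: -0.0001
grasp_force: 10.0
```

```bash
python3 a.py pics/p4.png
```

```text
[ 0.63049731 -0.07097181  0.10477914] [-5.01151562 -0.5838168  19.8665562 ] 10.375
top blue far end [0.55557173 0.00790651] len 0.0439259449990166 phi 8.632997089834653
side blue far end [ 0.44135358 -0.04767583] len 0.1694645297759393 phi 21.52430081169104
side blue far end [ 0.53425694 -0.01339436] len 0.07049652134287097 phi 23.308655931889195
side red [ 0.48667613 -0.30680265] 85.5
side red [ 0.37965161 -0.31731473] 16.5
side grn [ 0.62964685 -0.07344534] 20.0
side yel [ 0.51480891 -0.14243325] 254.5
```

View pics/p4.png

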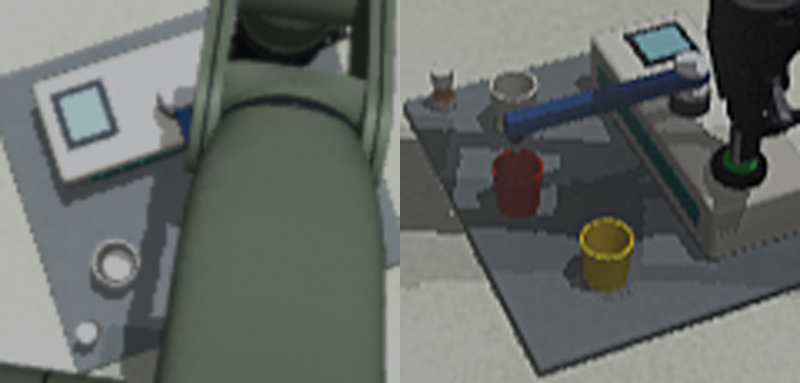

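The tool stopped dead at 0.1048 while the force rose from 12.6 to 20 N, well above the 5 N needed. The green part at right (740,165) has sunk nearly to its collar, so the button is fully down. I'll lift off and back away.

>>> arm_command(moves=[{"travel": [0,0,-0.006],"turn": [0,0,0]},{"travel": [0,0,-0.02],"turn": [0,0,0]},{"travel": [0,0,-0.06],"turn": [0,0,0]},{"travel": [0,0,-0.1],"turn": [0,0,0]},{"travel": [-0.04,0.05,-0.1],"turn": [0,0,0]},{"travel": [-0.08,0.1,-0.1],"turn": [0,0,0]},{"travel": [-0.12,0.14,-0.1],"turn": [0,0,0]},{"travel": [-0.12,0.19,-0.1],"turn": [0,0,0]}])

```text
clock: 11.48
tool_pos: [0.5637, -0.2873, 0.201]
orientation: [-0.001, 0.99, 0.138, -0.001]
ft_force: [1.5, -0.2, -0.2]
finger_gap: -0.0001
grasp_force: 0.0
```

>>> arm_command(moves=[{"travel": [-0.04,0.03,0],"turn": [0,0,0]},{"travel": [-0.08,0.06,0],"turn": [0,0,0]},{"travel": [-0.08,0.06,0],"turn": [0,0,0]},{"travel": [-0.08,0.06,0],"turn": [0,0,0]}])

```text
clock: 11.98
tool_pos: [0.5062, -0.3655, 0.2006]
orientation: [-0.001, 0.99, 0.139, -0.0]
ft_force: [-0.4, 0.4, -0.8]
finger_gap: 0.0
grasp_force: 0.0
```

```bash
python3 a.py pics/p5.png
```

```text
[ 0.50621055 -0.36552408  0.200634  ] [-0.38467508  0.37431389 -0.78072783] 11.975
top blue far end [ 0.4390982  -0.03926349] len 0.1686982473065659 phi 18.584096437045783
top red [ 0.44662503 -0.03719714] 66.5
top grn [ 0.63015929 -0.07171535] 67.5
top yel [ 0.51498598 -0.12406479] 124.5
side blue far end [ 0.44000552 -0.05202694] len 0.17235160985563358 phi 22.70555469235005
side red [ 0.4863963  -0.31253871] 91.0
side red [ 0.45291607 -0.05212999] 67.0
side grn [ 0.63147382 -0.06591485] 69.5
```

View pics/p5.png

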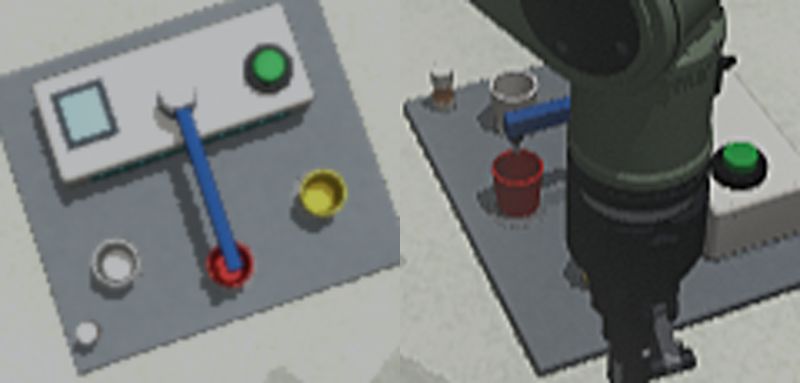

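The probe is over the middle of the red cup, with the bar tip at left (233,265). The button is back up at (268,66), the cups and vial have not moved, and the robot is clear. Handing in.

```bash
python3 -c "
from workcell import manip
print(manip.hand_in())"
```

```text
the job is handed in; nothing more can be done
None
```

The job is handed in: the probe hangs within about 1 mm of the red cup's centre, the green button was pressed fully down afterwards and came back up, and the cups and vial stand where they were; the bottle and jar were not re-checked at the end, but the arm never went down near them.

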